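Walk the tube block round to its fence

ROBOT

A 6-joint arm with a two-finger parallel gripper is mounted at the origin on a cart in front of the work surface, level with it; the furniture and walls round the work are solid. World frame = base frame: x ahead of the robot, y to its left, z up, the work surface at z = 0. Lengths are in m, angles in rad, forces in N, time in s.
With the tool pointing down it reaches from about 0.3 to 0.95 m from the base axis. Payload 3.1 kg.
Tool frame: the origin (TCP) lies midway between the tips of the shut fingers; the grasp point (between the pads) lies behind it (ctrl.hold_point_z is the z of the grasp point in the tool frame, in m); z points along the fingers, x is the direction in which the jaws open and shut, and the axes are right-handed (so a half turn about z gives the same grasp; the last joint's range is limited). The gripper opens to 85 mm and grips with 20 to 120 N. Pads are 22 mm wide; open, the fingers measure 114 mm over their backs; the gripper's body (76 mm by 85 mm) begins 54 mm behind the grasp point. The pads swing forward as they close: fully open they stand 13 mm farther back than shut.
Start: joints at [-1.365, 0.308, 1.634, -0, 1.2, -0.07], TCP at [0.17, -0.601, 0.231] pointing down, gripper open.
Joint ranges: [-3.06, 3.06], [-0.79, 1.96], [0.05, 2.63], [-1.19, 4.34], [0.05, 2.64], [-2.94, 2.94]. Speed limits (rad/s): [2.79, 2.79, 3.14, 3.14, 3.14, 3.14].

INTERFACE

Orientations are given as a unit quaternion [x, y, z, w].
In Python, from workcell import ctrl gives the robot as it stands.
- The arm moves only by the tool arm_command, never from a script. Its argument "series" is a list of rows, each an object with "offset": the shift along the world's x, y, z as a fraction of full scale, a list of three; "spin": the turn about the world's z as a fraction of full scale; "hand": the gripper command: -1 is fully open, 1 is shut, values between are in proportion. A call has 1 to 5 rows; each row shifts and turns the commanded pose from where the row before left it; what a row does not reach is not made up. Full scale, the value 1, is 25 mm for a shift and 5 degrees for a turn. A row lasts 1/12 s, in which the tool goes at most 41.7 mm and 7.16 degrees, less where a joint would pass 70% of its speed; a pose out of reach is approached as far as the arm can. A call with a number of a shift or a turn outside -1 to 1 is refused whole. A call with a gripper value outside its range is refused whole. The fingers move at their own pace and stop on an object; "force" is the grip in N (left out, the last holds). Time passes only in rows, so rows that do not move let the fingers close. It gives the time, the measured TCP pose, the force and the opening at its end, in the units of the state.
- ctrl.state(): the state, without advancing time (a new reading comes with each control period).
- ctrl.grab_frame(name): name is "scene" or "top" or "wrist"; returns a dict with "image" (420x560x3 uint8, red, green, blue), "depth" (420x560 float32, m along the optical axis (not along the pixel's ray), 0 where there is no reading), "fov_y" (degrees; the focal length in pixels is half the picture's height over the tangent of half this angle, whatever the lens; pixels are square), "cx", "cy" (the principal point, pixels), "dist_coeffs" ([k1, k2, p1, p2, k3] as OpenCV has them; the pictures are not rectified), "R" (3x3) and "t" (3): a world point X has camera coordinates R X + t. Camera axes: x right, y down, z forward; pixel columns grow to the right and rows downward; lengths in m; the calibration is good to about 2 mm. A picture is of the moment at which its call begins.
- ctrl.finish_job(): hands the job in, once; it reports no verdict.
The state is a dict: "time_s": time; "joints": joint angles; "joint_vel": joint speeds; "effort": joint torques, N m; "position": TCP position; "eef_rot": TCP orientation; "contact_force": force on the tool from outside, world axes, zero at the start; "wrist_torque": the same for the moment, N m; "finger_gap": finger opening in m.
Only numpy, scipy, OpenCV 4.12 (cv2) and the standard library are available. Lean on these libraries where they do the work, as an engineer would, in place of code of your own. Each camera call takes 0.05 s, during which the arm holds its last target.

TASK

Push the heavy aluminium tube block round on the desk, corner by corner, until the long side with the low toe faces the steel fence, then push it up so that this side lies flush against the fence and no part of it sticks out past the fence's ends. Square it up first: it must not strike the fence while it is still more than about 15 degrees askew. Only push it along the desk, never lift or tip it, and leave the cup, the vial and the jar where they stand.

Things in the scene. Friction and masses are not known exactly. Their poses are not given: they have to be found in the camera images.
- block: Loose 0.62-0.95 kg aluminium block, 100 (x) by 130 (y) by 42 mm high, eight 18 mm wells in the top; origin at the centre of its underside. Front = long side at x=+50 mm: there a low toe, 14 mm high, 12 mm deep, runs along the foot; above it the body ends at x=+38. Plain back at x=-50. Starts turned 35-65 degrees clockwise from facing the fence, centre 130-150 mm before it. Slides with 2-7 N
- toe_left (a point): Outer end of the toe's front face, at x = +50, y = +65, z = +7 mm in the block's frame (left end as seen looking from the block to its front)
- toe_right (a point): The other end of the toe's front face, at x = +50, y = -65, z = +7 mm in the block's frame
- fence: Steel fence fixed to the desk beyond the block: upright bar 12 mm thick, 240 mm long (y), 30 mm high, bolted feet behind. Origin at desk level in the middle of its working face, turned to the block; x points away from the block into the bar, y along it; ends at y=+120 and -120 mm. When done, the block's x and y axes are parallel to and point the same way as the fence's
- cup: Specimen cup with yellow screw lid, 60 mm wide, 70 mm high, stands loose to the left of the work; origin at the centre of its underside. Bystander
- vial: Small amber vial with dark cap, 32 mm wide, 90 mm high, stands loose to the left of the fence; origin at the centre of its underside. Bystander
- jar: Small jar with beige lid, 30 mm wide, 36 mm high, stands loose to the right of the work; origin at the centre of its underside. Bystander
Mind the look-alikes: they are no part of the job. There is more than one size of the fence; the one meant has the size given above.

How it is judged:
At the end, for the whole second after the job is handed in: Both ends of the toe are within 4 mm of the fence's working face, the block lies wholly between the fence's ends (2 mm tolerance), flat on the desk and at rest; cup, vial and jar stand within 20 mm of where they were (x of toe_left in the frame of fence between -0.004 and 0.004 m and x of toe_right in the frame of fence between -0.004 and 0.004 m and y of toe_left in the frame of fence below 0.122 m and y of toe_right in the frame of fence above -0.122 m and angle between block's own z axis and vertical below 0.03 rad and linear speed of block below 0.01 m/s and distance of each of cup, vial, jar from where it was at the start of the episode below 0.02 m); the robot touches nothing.
It fails at once if the block touched the fence while more than 20 degrees askew (contact force between block and fence above 1 N and angle between the x axis of block and the x axis of fence, either way round above 0.35 rad).
It fails at once if the block was lifted off the desk or tipped (height (world z) of block above 0.008 m or angle between block's own z axis and vertical above 0.15 rad).
It fails at once if a bystander was moved more than 20 mm or knocked over (distance of any of cup, vial, jar from where it was at the start of the episode above 0.02 m or angle between any of cup, vial, jar's own z axis and vertical above 0.3 rad).
It also fails if it takes over 61 s, if anything falls off the work surface, if the arm or the gripper's body presses on something with over 40 N, if the wrist force passes 120 N, or if a joint passes its speed limit or range.

## Working session

There is one attempt and no reset: what is moved stays moved. The work goes in short steps, Python scripts to look and compute and a tool call to move; the robot and the scene stay as the last step left them, time stands still between calls to the robot, and variables do not carry over. Pictures are saved under pics/ and viewed, and the job is handed in when it is done.

Besides the shell and the picture viewer there is one more tool, called after ">>>" by a JSON object that holds its "api" and its "payload", one argument or row to a line. arm_command: Moves the arm, as the interface text tells. Shift numbers are shares of 25 mm and turn numbers shares of 5 degrees, none past 1 either way. Its arguments: {"type":"object","properties":{"series":{"type":"array","items":{"type":"object","properties":{"offset":{"type":"array","items":{"type":"number","minimum":-1,"maximum":1}},"spin":{"type":"number","minimum":-1,"maximum":1},"hand":{"type":"number"}}}},"force":{"type":"number"}},"required":["series"]}

```bash
mkdir -p pics; ls; cat > h.py <<'E'
import numpy as np, cv2
from workcell import ctrl
def grab(name,tag):
    f=ctrl.grab_frame(name)
    cv2.imwrite(f'pics/{tag}.png',f['image'][:,:,::-1])
    np.savez(f'pics/{tag}.npz',**{k:np.array(v) for k,v in f.items()})
    return f
def load(tag): return dict(np.load(f'pics/{tag}.npz'))
def K(f):
    h=f['image'].shape[0]; fl=h/2/np.tan(np.radians(float(f['fov_y']))/2)
    return np.array([[fl,0,float(f['cx'])],[0,fl,float(f['cy'])],[0,0,1]])
def ray(f,px):
    px=np.asarray(px,float).reshape(-1,1,2)
    n=cv2.undistortPoints(px,K(f),np.asarray(f['dist_coeffs'],float)).reshape(-1,2)
    d=np.c_[n,np.ones(len(n))]@f['R']
    o=-f['R'].T@f['t']
    return o,d
def plane(f,px,z):
    o,d=ray(f,px); s=(z-o[2])/d[:,2]
    return o+d*s[:,None]
def cloud(f):
    h,w=f['depth'].shape
    u,v=np.meshgrid(np.arange(w),np.arange(h))
    n=cv2.undistortPoints(np.stack([u,v],-1).reshape(-1,1,2).astype(float),K(f),np.asarray(f['dist_coeffs'],float)).reshape(-1,2)
    c=np.c_[n,np.ones(len(n))]*f['depth'].reshape(-1,1)
    return ((c-f['t'])@f['R']).reshape(h,w,3)
def proj(f,X):
    r,_=cv2.Rodrigues(np.asarray(f['R'],float))
    return cv2.projectPoints(np.asarray(X,float).reshape(-1,1,3),r,np.asarray(f['t'],float),K(f),np.asarray(f['dist_coeffs'],float))[0].reshape(-1,2)
E
python3 - <<'E'
from h import *
for n in ['scene','top','wrist']:
    f=grab(n,n+'0'); print(n,f['fov_y'],-f['R'].T@f['t'],f['R'][2])
print(ctrl.state(), ctrl.hold_point_z)
E
```

```text
pics
scene 54.58067216920921 [-0.04153205 -1.02090286  0.52847947] [ 0.56410785  0.67186875 -0.47997367]
top 52.24136494277493 [ 0.32565879 -0.34629344  1.11588203] [ 0.21875894  0.01953867 -0.9755833 ]
wrist 61.041024407397146 [ 0.24832363 -0.57933063  0.37231883] [-0.3019339  -0.08279764 -0.94972652]
{'time_s': 0.15, 'joints': array([-1.36470521e+00,  3.08814703e-01,  1.63487277e+00, -2.33916323e-05,
        1.19967108e+00, -6.96964568e-02]), 'joint_vel': array([-2.45061328e-04, -3.76827457e-03, -5.47356842e-03, -2.08012221e-03,
       -2.21251991e-04,  1.17626338e-05]), 'effort': array([-1.63998579e-04, -4.15802121e+01, -2.77145845e+01, -6.64001709e-05,
        6.08146540e-03, -1.32475100e-05]), 'position': array([ 0.17003125, -0.60077615,  0.23031502]), 'eef_rot': array([ 7.97593889e-01, -6.03194172e-01, -6.72596156e-04, -5.72132247e-04]), 'contact_force': array([0.12977167, 0.20065435, 0.01533933]), 'wrist_torque': array([-0.01701011, -0.07988541, -0.01127351]), 'finger_gap': 0.08507270305529771} -0.0187
```

View pics/top0.png

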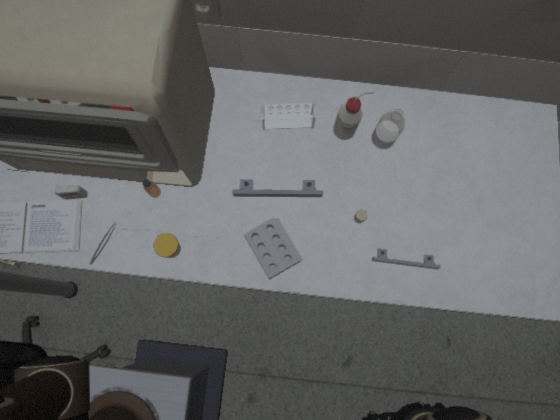

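View pics/scene0.png

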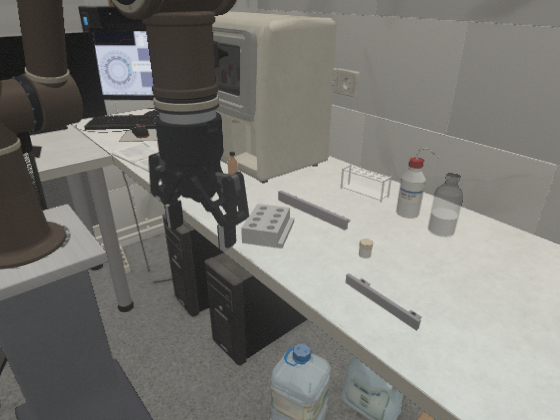

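```bash
python3 - <<'E'
from h import *
f=load('top0')
print(proj(f,[[0,0,0],[.17,-.6,.23],[.5,-.3,0],[.6,-.3,0],[.5,-.4,0]]))
C=cloud(f)
for n,(u,v) in dict(fL=(235,193),fR=(321,193),f2L=(374,260),f2R=(438,266),blk=(272,248),b1=(247,236),b2=(276,220),b3=(299,260),b4=(273,276),cup=(166,245),jar=(361,216),vial=(152,189),deskedgeL=(250,290),deskR=(550,317),vapor=(190,180)).items(): print(n,C[v,u].round(4))
im=f['image']; 
c=cv2.resize(im[150:300,200:400],None,fx=4,fy=4,interpolation=cv2.INTER_CUBIC)
c=cv2.convertScaleAbs(c,alpha=1.6); cv2.imwrite('pics/topc.png',c[:,:,::-1])
E
```

```text
[[116.48156389 433.04053795]
 [392.37484875 409.079567  ]
 [261.86269145 245.43644252]
 [266.13942712 208.80307005]
 [299.64566025 249.54540273]]
fL [ 0.6271 -0.2145  0.0271]
fR [ 0.6512 -0.4402  0.0301]
f2L [ 0.4904 -0.5922  0.0211]
f2R [ 0.4917 -0.7566  0.0269]
blk [ 0.4898 -0.328   0.0412]
b1 [ 0.5136 -0.2612  0.0407]
b2 [ 0.5696 -0.3298  0.0121]
b3 [ 0.467  -0.399   0.0406]
b4 [ 0.4207 -0.3381  0.0315]
cup [ 0.464  -0.067   0.0701]
jar [ 0.5987 -0.548   0.0377]
vial [ 0.6059 -0.0037  0.0578]
deskedgeL [ 0.4186 -0.2403 -0.7496]
deskR [ 3.9290e-01 -1.0676e+00  7.0000e-04]
vapor [ 0.6289 -0.107   0.0969]
```

View pics/topc.png

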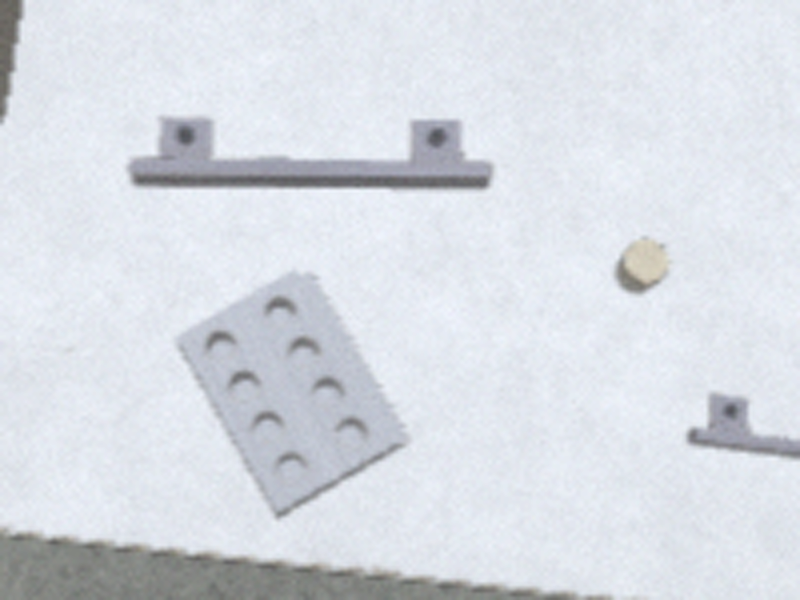

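View pics/wrist0.png

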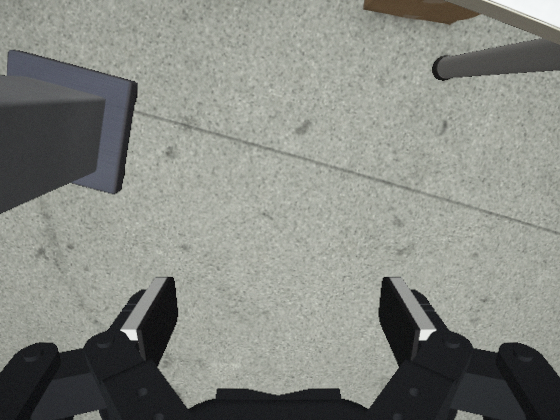

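```bash
cat >> h.py <<'E'
def fence(f):
    C=cloud(f); X,Y,Z=C[...,0],C[...,1],C[...,2]
    m=((abs(Z-.027)<.012)&(X>.6)&(X<.69)&(Y<-.17)&(Y>-.5))
    v,u=np.nonzero(m); P=plane(f,np.c_[u,v],.03)[:,:2]
    return m,P
def block(f,lo=.034):
    C=cloud(f); X,Y,Z=C[...,0],C[...,1],C[...,2]
    g=cv2.medianBlur(Z.astype(np.float32),5)
    m=((g>lo)&(g<.05)&(X>.38)&(X<.70)&(Y<-.15)&(Y>-.52)).astype(np.uint8)
    n,l,s,c=cv2.connectedComponentsWithStats(m); i=1+np.argmax(s[1:,4]); m=l==i
    v,u=np.nonzero(m); P=plane(f,np.c_[u,v],.042)[:,:2]
    r=cv2.minAreaRect(P.astype(np.float32))
    return m,P,r,cv2.boxPoints(r)
E
python3 - <<'E'
from h import *
f=load('top0')
m,P,r,b=block(f); print(r,b.round(4))
mf,Pf=fence(f)
rf=cv2.minAreaRect(Pf.astype(np.float32)); print(rf,cv2.boxPoints(rf).round(4))
# front edge per column of fence via intensity
im=f['image'].astype(int).sum(2)
o=im.copy().astype(np.uint8)
vis=f['image'].copy(); vis[m]=(255,0,0); vis[mf]=(0,255,0)
cv2.imwrite('pics/vis.png',cv2.resize(vis[150:300,200:400],None,fx=4,fy=4,interpolation=cv2.INTER_NEAREST)[:,:,::-1])
for u in (245,260,280,300,315): print(u,f['image'][184:202,u].mean(1).round())
for v in (191,192,193,194): print(v,f['image'][v,228:240].mean(1).round(),f['image'][v,316:328].mean(1).round())
E
```

```text
((0.49212872982025146, -0.32646065950393677), (0.13034644722938538, 0.08817314356565475), 36.27120590209961) [[ 0.4135 -0.3295]
 [ 0.4657 -0.4006]
 [ 0.5708 -0.3234]
 [ 0.5186 -0.2524]]
((0.6522490382194519, -0.3247053027153015), (0.03854702413082123, 0.2349550575017929), 6.289994716644287) [[ 0.6202 -0.21  ]
 [ 0.646  -0.4436]
 [ 0.6843 -0.4394]
 [ 0.6585 -0.2058]]
245 [ 60.  71.  97. 101.  98. 103. 105. 105. 103.  93.  65.  67.  92. 143.
 150. 149. 148. 146.]
260 [149. 148. 148. 148. 147. 134. 108. 104. 102.  94.  66.  65.  90. 142.
 149. 146. 145. 145.]
280 [146. 146. 145. 148. 146. 143. 105. 102. 102.  98.  68.  66.  82. 144.
 150. 149. 148. 149.]
300 [148. 151. 151. 148. 145. 142. 118. 105. 106. 105.  73.  65.  76. 124.
 145. 148. 148. 150.]
315 [134. 133. 135. 128. 107. 111. 109. 105. 108. 105.  79.  67.  73. 124.
 145. 147. 147. 148.]
191 [146. 150. 147. 135. 114. 103. 105. 103. 101. 106. 101. 103.] [107. 106. 107. 108. 108. 105. 110. 130. 145. 143. 140. 143.]
192 [148. 147. 149. 134. 113. 103. 101. 105. 101. 102. 102. 106.] [107. 105. 105. 106. 108. 108. 106. 130. 146. 148. 146. 146.]
193 [146. 149. 147. 143. 120.  93.  87.  91.  87.  88.  89.  90.] [103. 104. 107. 104. 104. 106. 107. 132. 146. 150. 147. 145.]
194 [149. 147. 147. 147. 125.  91.  70.  67.  66.  69.  66.  64.] [ 73.  78.  77.  79.  76.  82. 107. 136. 144. 149. 146. 150.]
```

View pics/vis.png

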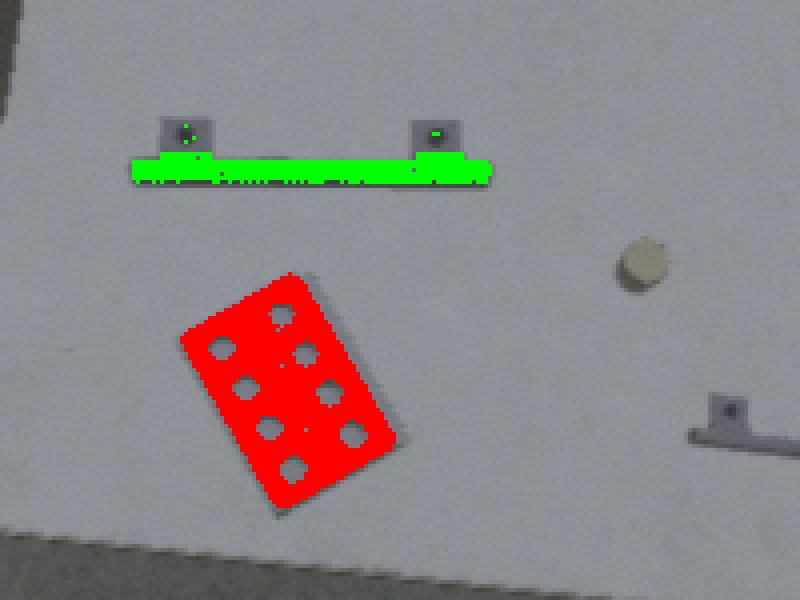

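```bash
python3 - <<'E'
from h import *
f=load('top0')
t=plane(f,[[245,193.4],[260,193.4],[280,193.5],[300,193.6],[315,193.7]],.03)
b=plane(f,[[245,196.4],[260,196.4],[280,196.4],[300,196.6],[315,196.7]],0)
e=plane(f,[[231.7,192],[322.8,192]],.03)
print(t.round(4));print(b.round(4));print(e.round(4))
for P in(t,b):
    k=np.polyfit(P[:,1],P[:,0],1); print(k,np.degrees(np.arctan(k[0])))
# scene view
s=load('scene0'); im=cv2.resize(s['image'][170:280,220:400],None,fx=4.4,fy=4.4,interpolation=cv2.INTER_CUBIC)
cv2.imwrite('pics/sc.png',cv2.convertScaleAbs(im,alpha=1.4)[:,:,::-1])
E
```

```text
[[ 0.6281 -0.2412  0.03  ]
 [ 0.6324 -0.2805  0.03  ]
 [ 0.6379 -0.3328  0.03  ]
 [ 0.6434 -0.3853  0.03  ]
 [ 0.6475 -0.4246  0.03  ]]
[[ 0.628  -0.2393  0.    ]
 [ 0.6325 -0.2796  0.    ]
 [ 0.6384 -0.3333  0.    ]
 [ 0.6438 -0.3871  0.    ]
 [ 0.648  -0.4275  0.    ]]
[[ 0.628  -0.2059  0.03  ]
 [ 0.6545 -0.4447  0.03  ]]
[-0.10598677  0.60258035] -6.0500081633182
[-0.10594939  0.60284149] -6.047890408470381
```

View pics/sc.png

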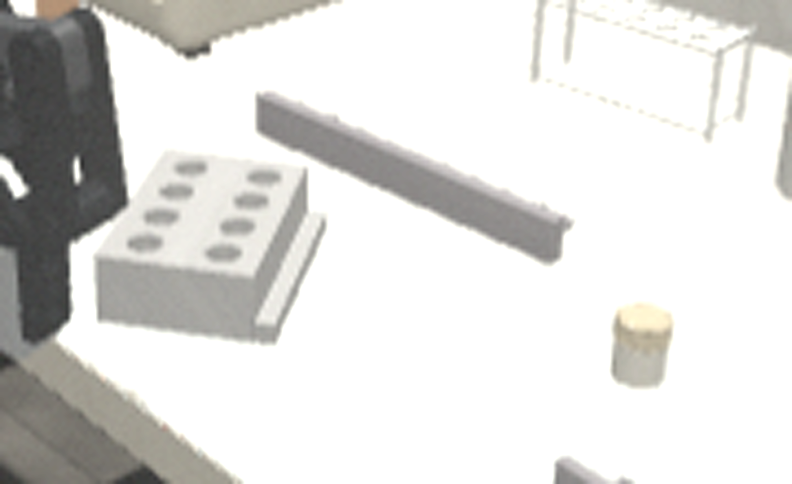

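>>> {"api": "arm_command", "payload": {
  "series": [
    {"offset": [0.7, 0.9, 0], "spin": -0.93, "hand": -1},
    {"offset": [0.7, 0.9, 0], "spin": -0.93, "hand": -1},
    {"offset": [0.7, 0.9, 0], "spin": -0.93, "hand": -1},
    {"offset": [0.7, 0.9, 0], "spin": -0.93, "hand": -1},
    {"offset": [0.7, 0.9, 0], "spin": -0.93, "hand": -1}
  ]
}}

```text
time_s: 0.57
position: [0.2581, -0.4875, 0.2308]
eef_rot: [-0.658, 0.753, 0.0, 0.0]
contact_force: [0.6, 0.3, 0.3]
finger_gap: 0.085
```

>>> {"api": "arm_command", "payload": {
  "series": [
    {"offset": [0.7, 0.9, 0], "spin": -0.93, "hand": -1},
    {"offset": [0.7, 0.9, 0], "spin": -0.93, "hand": -1},
    {"offset": [0.7, 0.9, 0], "spin": -0.93, "hand": -1},
    {"offset": [0.7, 0.9, 0], "spin": -0.93, "hand": -1},
    {"offset": [0.7, 0.9, 0], "spin": -0.93, "hand": -1}
  ]
}}

```text
time_s: 0.98
position: [0.3457, -0.375, 0.231]
eef_rot: [-0.493, 0.87, 0.0, 0.0]
contact_force: [0.2, 0.6, -0.4]
finger_gap: 0.0856
```

>>> {"api": "arm_command", "payload": {
  "series": [
    {"offset": [0.7, 0.9, 0], "spin": -0.93, "hand": -1},
    {"offset": [0.7, 0.9, 0], "spin": -0.93, "hand": -1},
    {"offset": [0.7, 0.9, 0], "spin": -0.93, "hand": -1},
    {"offset": [0.7, 0.9, 0], "spin": -0.93, "hand": -1},
    {"offset": [0.7, 0.7, 0], "spin": -0.9, "hand": -1}
  ]
}}

```text
time_s: 1.4
position: [0.433, -0.2669, 0.2309]
eef_rot: [-0.309, 0.951, 0.001, -0.0]
contact_force: [0.9, 0.5, -0.3]
finger_gap: 0.0855
```

```bash
cat >> h.py <<'E'
def tool():
    s=ctrl.state(); a,b=s['eef_rot'][:2]; q=s['eef_rot']
    from scipy.spatial.transform import Rotation as Ro
    x=Ro.from_quat(q).as_matrix()[:,0]
    return s['time_s'],s['position'].round(4),np.degrees(np.arctan2(x[1],x[0])).round(2),s['contact_force'].round(2),round(s['finger_gap'],4)
E
python3 - <<'E'
from h import *
print(tool())
E
```

```text
(1.4, array([ 0.433 , -0.2669,  0.2309]), np.float64(-144.0), array([ 0.93,  0.49, -0.25]), 0.0855)
```

>>> {"api": "arm_command", "payload": {
  "series": [
    {"offset": [0, 0, -0.9], "spin": 0, "hand": -1},
    {"offset": [0, 0, -0.9], "spin": 0, "hand": -1},
    {"offset": [0, 0, -0.9], "spin": 0, "hand": -1},
    {"offset": [0, 0, -0.9], "spin": 0, "hand": -1},
    {"offset": [0, 0, -0.9], "spin": 0, "hand": -1}
  ]
}}

```text
time_s: 1.82
position: [0.4326, -0.2685, 0.1177]
eef_rot: [-0.311, 0.95, 0.0, -0.0]
contact_force: [0.2, -0.3, -0.4]
finger_gap: 0.0857
```

>>> {"api": "arm_command", "payload": {
  "series": [
    {"offset": [0, 0, -0.9], "spin": 0, "hand": -1},
    {"offset": [0, 0, -0.9], "spin": 0, "hand": -1},
    {"offset": [0, 0, -0.9], "spin": 0, "hand": -1},
    {"offset": [0, 0, -0.8], "spin": 0, "hand": -1},
    {"offset": [0, 0, -0.8], "spin": 0, "hand": -1}
  ]
}}

```text
time_s: 2.23
position: [0.4323, -0.2686, 0.01]
eef_rot: [-0.311, 0.951, 0.0, -0.0]
contact_force: [-0.4, -0.0, 0.1]
finger_gap: 0.0856
```

```bash
python3 - <<'E'
from h import *
print(tool())
f=grab('wrist','w1'); f=grab('top','t1')
m,P,r,b=block(f); print(r)
E
```

```text
(2.2333, array([ 0.4323, -0.2686,  0.01  ]), np.float64(-143.8), array([-0.45, -0.01,  0.12]), 0.0856)
((0.49207383394241333, -0.3266366124153137), (0.1323079764842987, 0.0911015123128891), 34.43952178955078)
```

View pics/w1.png

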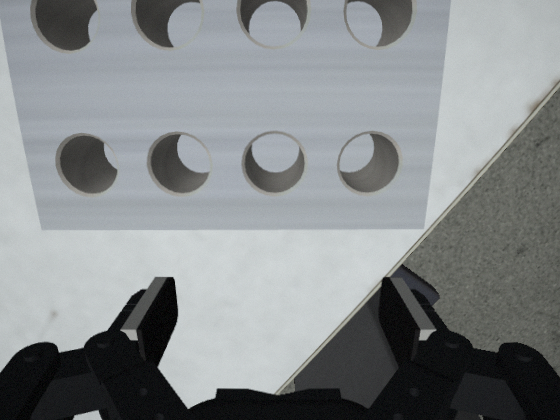

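View pics/t1.png

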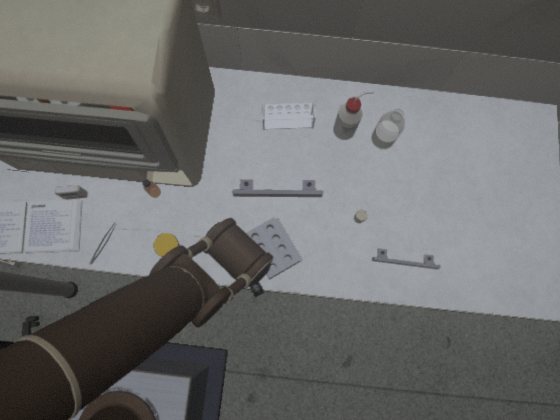

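>>> {"api": "arm_command", "payload": {
  "series": [
    {"offset": [0.19, -0.26, 0], "spin": 0, "hand": -1},
    {"offset": [0.19, -0.26, 0], "spin": 0, "hand": -1},
    {"offset": [0.14, -0.19, 0], "spin": 0, "hand": -1},
    {"offset": [0.05, -0.065, 0], "spin": 0, "hand": -1}
  ]
}}

```text
time_s: 2.67
position: [0.4488, -0.29, 0.013]
eef_rot: [-0.311, 0.951, -0.001, 0.001]
contact_force: [-2.0, 2.1, 2.1]
finger_gap: 0.0853
```

>>> {"api": "arm_command", "payload": {
  "series": [
    {"offset": [0.05, -0.065, 0], "spin": 0, "hand": -1}
  ]
}}

```text
time_s: 2.75
position: [0.4486, -0.2901, 0.0124]
eef_rot: [-0.311, 0.951, 0.0, 0.0]
contact_force: [-2.8, 4.1, 4.4]
finger_gap: 0.0854
```

>>> {"api": "arm_command", "payload": {
  "series": [
    {"offset": [0.05, -0.065, 0], "spin": 0, "hand": -1}
  ]
}}

```text
time_s: 2.83
position: [0.4484, -0.2902, 0.0117]
eef_rot: [-0.311, 0.951, 0.002, -0.001]
contact_force: [-3.8, 8.1, 6.6]
finger_gap: 0.0854
```

>>> {"api": "arm_command", "payload": {
  "series": [
    {"offset": [0.05, -0.065, 0], "spin": 0, "hand": -1}
  ]
}}

```text
time_s: 2.92
position: [0.4486, -0.2907, 0.0113]
eef_rot: [-0.311, 0.951, 0.003, -0.002]
contact_force: [-4.6, 6.6, 5.9]
finger_gap: 0.0852
```

```bash
python3 - <<'E'
from h import *
r=np.array([-.061,-.074]); a0=-53.7
R=lambda d:np.array([[np.cos(np.radians(d)),-np.sin(np.radians(d))],[np.sin(np.radians(d)),np.cos(np.radians(d))]])
p=R(a0)@r
for k in range(1,21):
    q=R(a0+3*k)@r; print(k,((q-p)/.025).round(3),(q-R(a0)@r).round(4)); p=q
E
```

```text
1 [-0.006 -0.201] [-0.0001 -0.005 ]
2 [ 0.005 -0.201] [-0.   -0.01]
3 [ 0.015 -0.2  ] [ 0.0003 -0.015 ]
4 [ 0.026 -0.199] [ 0.001 -0.02 ]
5 [ 0.036 -0.198] [ 0.0019 -0.025 ]
6 [ 0.046 -0.195] [ 0.003  -0.0299]
7 [ 0.056 -0.193] [ 0.0044 -0.0347]
8 [ 0.066 -0.19 ] [ 0.0061 -0.0394]
9 [ 0.076 -0.186] [ 0.008  -0.0441]
10 [ 0.086 -0.182] [ 0.0102 -0.0486]
11 [ 0.095 -0.177] [ 0.0125 -0.053 ]
12 [ 0.104 -0.172] [ 0.0151 -0.0573]
13 [ 0.113 -0.166] [ 0.018  -0.0615]
14 [ 0.122 -0.16 ] [ 0.021  -0.0654]
15 [ 0.13  -0.153] [ 0.0243 -0.0693]
16 [ 0.138 -0.146] [ 0.0277 -0.0729]
17 [ 0.145 -0.139] [ 0.0313 -0.0764]
18 [ 0.152 -0.131] [ 0.0351 -0.0797]
19 [ 0.159 -0.123] [ 0.0391 -0.0827]
20 [ 0.165 -0.114] [ 0.0432 -0.0856]
```

>>> {"api": "arm_command", "payload": {
  "series": [
    {"offset": [0.0, -0.2, 0], "spin": 0.6, "hand": -1},
    {"offset": [0.005, -0.2, 0], "spin": 0.6, "hand": -1},
    {"offset": [0.015, -0.2, 0], "spin": 0.6, "hand": -1},
    {"offset": [0.026, -0.2, 0], "spin": 0.6, "hand": -1},
    {"offset": [0.036, -0.2, 0], "spin": 0.6, "hand": -1}
  ]
}}

```text
time_s: 3.33
position: [0.4504, -0.3164, 0.0111]
eef_rot: [-0.433, 0.901, 0.003, -0.001]
contact_force: [-4.8, 3.7, 4.3]
finger_gap: 0.0854
```

```bash
python3 - <<'E'
from h import *
print(tool())
f=grab('wrist','w2')
E
```

```text
(3.3333, array([ 0.4504, -0.3164,  0.0111]), np.float64(-128.67), array([-4.84,  3.73,  4.35]), 0.0854)
```

View pics/w2.png

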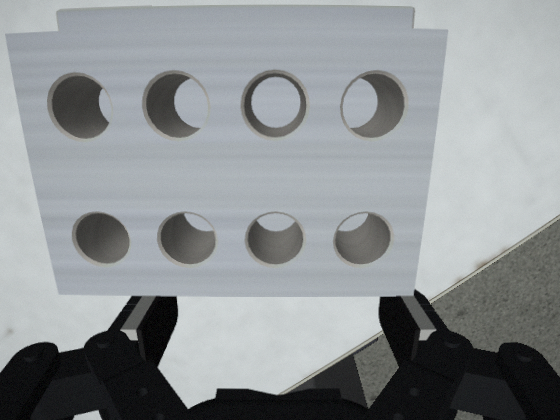

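>>> {"api": "arm_command", "payload": {
  "series": [
    {"offset": [0.046, -0.195, 0], "spin": 0.6, "hand": -1},
    {"offset": [0.056, -0.193, 0], "spin": 0.6, "hand": -1},
    {"offset": [0.066, -0.19, 0], "spin": 0.6, "hand": -1},
    {"offset": [0.076, -0.186, 0], "spin": 0.6, "hand": -1},
    {"offset": [0.086, -0.182, 0], "spin": 0.6, "hand": -1}
  ]
}}

```text
time_s: 3.8
position: [0.4588, -0.3408, 0.011]
eef_rot: [-0.547, 0.837, 0.002, -0.001]
contact_force: [-5.0, 1.9, 3.5]
finger_gap: 0.0853
```

>>> {"api": "arm_command", "payload": {
  "series": [
    {"offset": [0.095, -0.177, 0], "spin": 0.6, "hand": -1},
    {"offset": [0.104, -0.172, 0], "spin": 0.6, "hand": -1},
    {"offset": [0.113, -0.166, 0], "spin": 0.6, "hand": -1},
    {"offset": [0.122, -0.16, 0], "spin": 0.6, "hand": -1}
  ]
}}

```text
time_s: 4.13
position: [0.47, -0.3583, 0.011]
eef_rot: [-0.631, 0.775, 0.002, -0.001]
contact_force: [-4.8, 1.1, 1.2]
finger_gap: 0.0854
```

```bash
python3 - <<'E'
from h import *
print(tool())
f=grab('wrist','w3');f=grab('top','t3')
m,P,r,b=block(f); print(r)
E
```

```text
(4.1333, array([ 0.47  , -0.3583,  0.011 ]), np.float64(-101.7), array([-4.8 ,  1.08,  1.23]), 0.0854)
((0.5549588203430176, -0.4187103509902954), (0.03450565040111542, 0.011027731001377106), 45.73530197143555)
```

View pics/w3.png

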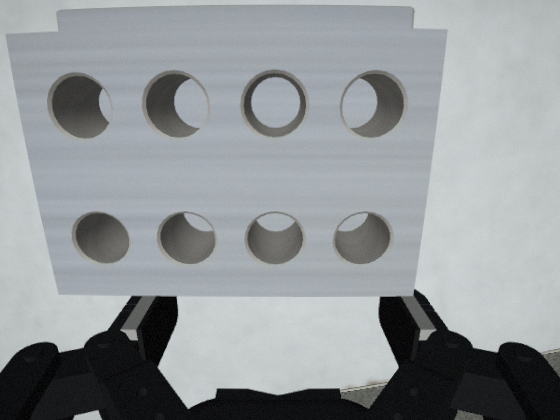

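View pics/t3.png

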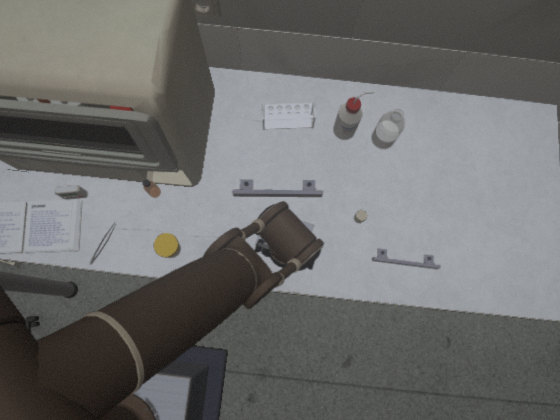

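>>> {"api": "arm_command", "payload": {
  "series": [
    {"offset": [0.13, -0.153, 0], "spin": 0.6, "hand": -1},
    {"offset": [0.138, -0.146, 0], "spin": 0.6, "hand": -1},
    {"offset": [0.145, -0.139, 0], "spin": 0.6, "hand": -1},
    {"offset": [0.152, -0.131, 0], "spin": 0.6, "hand": -1},
    {"offset": [0.159, -0.123, 0], "spin": 0.6, "hand": -1}
  ]
}}

```text
time_s: 4.65
position: [0.4896, -0.376, 0.0111]
eef_rot: [0.727, -0.687, -0.0, 0.0]
contact_force: [-2.7, -0.5, -0.3]
finger_gap: 0.0851
```

>>> {"api": "arm_command", "payload": {
  "series": [
    {"offset": [0.165, -0.114, 0], "spin": 0.57, "hand": -1},
    {"offset": [0.1, 0.01, 0], "spin": 0, "hand": -1},
    {"offset": [0, 0, 0], "spin": 0, "hand": -1}
  ]
}}

```text
time_s: 4.9
position: [0.4966, -0.3789, 0.0112]
eef_rot: [0.743, -0.669, 0.0, 0.0]
contact_force: [-1.6, -1.1, -0.2]
finger_gap: 0.0854
```

```bash
python3 - <<'E'
from h import *
t=tool();print(t)
f=grab('wrist','w4')
X=np.array([.9944,.1054]);Y=np.array([-.1054,.9944]);F=np.array([.637,-.325])
p=t[1][:2]
c=p+.061*X+.014*Y
print('block est',c,'fence frame',(c-F)@X,(c-F)@Y,'tcp',(p-F)@X)
E
```

```text
(4.9, array([ 0.4966, -0.3789,  0.0112]), np.float64(-84.06), array([-1.6 , -1.12, -0.2 ]), 0.0854)
block est [ 0.5557828 -0.358549 ] fence frame -0.08429844828000009 -0.02480083272000004 tcp -0.14529482000000002
```

View pics/w4.png

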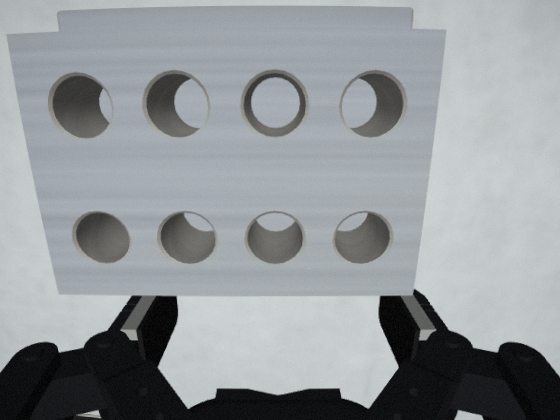

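>>> {"api": "arm_command", "payload": {
  "series": [
    {"offset": [0.2, 0.021, 0], "spin": 0, "hand": -1},
    {"offset": [0.2, 0.021, 0], "spin": 0, "hand": -1},
    {"offset": [0.2, 0.021, 0], "spin": 0, "hand": -1},
    {"offset": [0.2, 0.021, 0], "spin": 0, "hand": -1},
    {"offset": [0.2, 0.021, 0], "spin": 0, "hand": -1}
  ]
}}

```text
time_s: 5.37
position: [0.5216, -0.3757, 0.0112]
eef_rot: [0.743, -0.669, -0.0, 0.0]
contact_force: [-4.7, -0.8, 0.5]
finger_gap: 0.0857
```

>>> {"api": "arm_command", "payload": {
  "series": [
    {"offset": [0.08, 0.008, 0], "spin": 0, "hand": -1},
    {"offset": [0.08, 0.008, 0], "spin": 0, "hand": -1},
    {"offset": [0.04, 0.004, 0], "spin": 0, "hand": -1}
  ]
}}

```text
time_s: 5.62
position: [0.5267, -0.3753, 0.0113]
eef_rot: [0.744, -0.669, -0.0, 0.0]
contact_force: [-4.8, -0.4, 1.3]
finger_gap: 0.0853
```

>>> {"api": "arm_command", "payload": {
  "series": [
    {"offset": [0.04, 0.004, 0], "spin": 0, "hand": -1},
    {"offset": [0.04, 0.004, 0], "spin": 0, "hand": -1}
  ]
}}

```text
time_s: 5.78
position: [0.5283, -0.3751, 0.0113]
eef_rot: [0.743, -0.669, -0.0, 0.0]
contact_force: [-4.8, -0.4, 2.4]
finger_gap: 0.0852
```

>>> {"api": "arm_command", "payload": {
  "series": [
    {"offset": [0.04, 0.004, 0], "spin": 0, "hand": -1}
  ]
}}

```text
time_s: 5.87
position: [0.5293, -0.3751, 0.0113]
eef_rot: [0.743, -0.669, -0.0, 0.0]
contact_force: [-5.3, -0.9, 1.7]
finger_gap: 0.0853
```

Expected contact near x≈0.530; creeping on.

>>> {"api": "arm_command", "payload": {
  "series": [
    {"offset": [0.04, 0.004, 0], "spin": 0, "hand": -1},
    {"offset": [0, 0, 0], "spin": 0, "hand": -1}
  ]
}}

```text
time_s: 6.03
position: [0.5307, -0.375, 0.0113]
eef_rot: [0.743, -0.669, 0.0, -0.0]
contact_force: [-4.4, -0.1, 0.0]
finger_gap: 0.0854
```

>>> {"api": "arm_command", "payload": {
  "series": [
    {"offset": [0.04, 0.004, 0], "spin": 0, "hand": -1},
    {"offset": [0, 0, 0], "spin": 0, "hand": -1}
  ]
}}

```text
time_s: 6.2
position: [0.5314, -0.375, 0.0113]
eef_rot: [0.743, -0.669, -0.0, 0.0]
contact_force: [-5.2, 0.6, 1.3]
finger_gap: 0.0852
```

>>> {"api": "arm_command", "payload": {
  "series": [
    {"offset": [0.04, 0.004, 0], "spin": 0, "hand": -1},
    {"offset": [0, 0, 0], "spin": 0, "hand": -1}
  ]
}}

```text
time_s: 6.37
position: [0.5314, -0.3749, 0.0112]
eef_rot: [0.743, -0.669, -0.001, 0.001]
contact_force: [-8.3, -1.7, 3.2]
finger_gap: 0.0857
```

Force is rising with no further advance: contact with the fence. A little more to seat it.

>>> {"api": "arm_command", "payload": {
  "series": [
    {"offset": [0.03, 0.003, 0], "spin": 0, "hand": -1},
    {"offset": [0, 0, 0], "spin": 0, "hand": -1}
  ]
}}

```text
time_s: 6.53
position: [0.5314, -0.3749, 0.0113]
eef_rot: [0.743, -0.669, -0.002, 0.001]
contact_force: [-9.5, -0.2, 4.0]
finger_gap: 0.0853
```

>>> {"api": "arm_command", "payload": {
  "series": [
    {"offset": [0.03, 0.003, 0], "spin": 0, "hand": -1},
    {"offset": [0, 0, 0], "spin": 0, "hand": -1}
  ]
}}

```text
time_s: 6.7
position: [0.5314, -0.3749, 0.0113]
eef_rot: [0.743, -0.669, -0.002, 0.001]
contact_force: [-11.0, -0.5, 5.4]
finger_gap: 0.0855
```

```bash
python3 - <<'E'
from h import *
print(tool(),ctrl.state()['wrist_torque'])
grab('scene','s5'); f=grab('wrist','w5')
E
```

```text
(6.7, array([ 0.5314, -0.3749,  0.0113]), np.float64(-83.94), array([-10.96,  -0.54,   5.39]), 0.0855) [-0.39960278  1.57775025 -0.08375437]
```

View pics/w5.png

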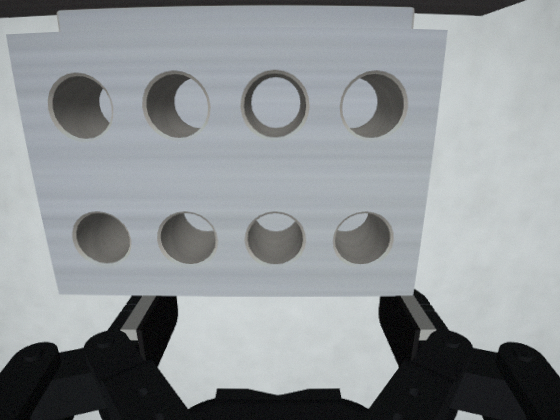

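>>> {"api": "arm_command", "payload": {
  "series": [
    {"offset": [-0.1, -0.01, 0], "spin": 0, "hand": -1},
    {"offset": [-0.3, -0.03, 0], "spin": 0, "hand": -1},
    {"offset": [-0.6, -0.06, 0], "spin": 0, "hand": -1},
    {"offset": [-0.8, -0.08, 0], "spin": 0, "hand": -1},
    {"offset": [0, 0, 0.5], "spin": 0, "hand": -1}
  ]
}}

```text
time_s: 7.22
position: [0.4852, -0.3773, 0.0213]
eef_rot: [0.743, -0.669, -0.003, -0.0]
contact_force: [-0.8, 1.1, -0.0]
finger_gap: 0.0854
```

>>> {"api": "arm_command", "payload": {
  "series": [
    {"offset": [0, 0, 0.9], "spin": 0, "hand": -1},
    {"offset": [0, 0, 1], "spin": 0, "hand": -1},
    {"offset": [0, 0, 1], "spin": 0, "hand": -1},
    {"offset": [-0.5, -0.5, 1], "spin": 0, "hand": -1},
    {"offset": [-0.7, -0.7, 1], "spin": 0, "hand": -1}
  ]
}}

```text
time_s: 7.63
position: [0.462, -0.4088, 0.1491]
eef_rot: [0.744, -0.668, 0.002, -0.001]
contact_force: [0.2, -0.7, -0.3]
finger_gap: 0.0853
```

>>> {"api": "arm_command", "payload": {
  "series": [
    {"offset": [-0.7, -0.9, 0.5], "spin": 0, "hand": -1},
    {"offset": [-0.7, -0.9, 0.5], "spin": 0, "hand": -1},
    {"offset": [-0.7, -0.9, 0], "spin": 0, "hand": -1},
    {"offset": [-0.7, -0.9, 0], "spin": 0, "hand": -1},
    {"offset": [-0.7, -0.9, 0], "spin": 0, "hand": -1}
  ]
}}

```text
time_s: 8.05
position: [0.3727, -0.5238, 0.1737]
eef_rot: [0.743, -0.669, 0.003, 0.0]
contact_force: [0.2, -0.8, 0.2]
finger_gap: 0.0852
```

>>> {"api": "arm_command", "payload": {
  "series": [
    {"offset": [-0.5, -0.9, 0], "spin": 0, "hand": -1},
    {"offset": [-0.5, -0.9, 0], "spin": 0, "hand": -1},
    {"offset": [-0.5, -0.9, 0], "spin": 0, "hand": -1},
    {"offset": [0, 0, 0], "spin": 0, "hand": -1}
  ]
}}

```text
time_s: 8.38
position: [0.333, -0.5947, 0.1732]
eef_rot: [0.742, -0.67, 0.003, 0.002]
contact_force: [0.3, -0.4, 0.3]
finger_gap: 0.0853
```

```bash
python3 - <<'E'
from h import *
print(tool())
f=grab('top','t6'); grab('scene','s6')
f0=load('top0')
C=cloud(f);C0=cloud(f0)
for n,(u,v) in dict(cup=(166,245),jar=(361,216),vial=(152,189)).items(): print(n,C0[v,u].round(3),C[v,u].round(3))
m,P,r,b=block(f,.036); print(r,b.round(4))
X=np.array([.9944,.1054]);Y=np.array([-.1054,.9944]);F=np.array([.637,-.325])
print(((b-F)@np.c_[X,Y]).round(4))
c=cv2.resize(f['image'][150:300,200:400],None,fx=4,fy=4,interpolation=cv2.INTER_CUBIC)
cv2.imwrite('pics/t6c.png',cv2.convertScaleAbs(c,alpha=1.6)[:,:,::-1])
s=load('s6'); c=cv2.resize(s['image'][170:280,220:400],None,fx=4.4,fy=4.4,interpolation=cv2.INTER_CUBIC)
cv2.imwrite('pics/s6c.png',c[:,:,::-1])
E
```

```text
(8.3833, array([ 0.333 , -0.5947,  0.1732]), np.float64(-84.15), array([ 0.3 , -0.39,  0.33]), 0.0853)
cup [ 0.464 -0.067  0.07 ] [ 0.464 -0.067  0.07 ]
jar [ 0.599 -0.548  0.038] [ 0.6   -0.549  0.034]
vial [ 0.606 -0.004  0.058] [ 0.606 -0.004  0.059]
((0.5834687948226929, -0.35554683208465576), (0.08746694028377533, 0.12727631628513336), 6.283058166503906) [[ 0.533  -0.2971]
 [ 0.547  -0.4236]
 [ 0.6339 -0.414 ]
 [ 0.62   -0.2875]]
[[-0.1004  0.0387]
 [-0.0999 -0.0885]
 [-0.0125 -0.0882]
 [-0.013   0.0391]]
```

View pics/t6c.png

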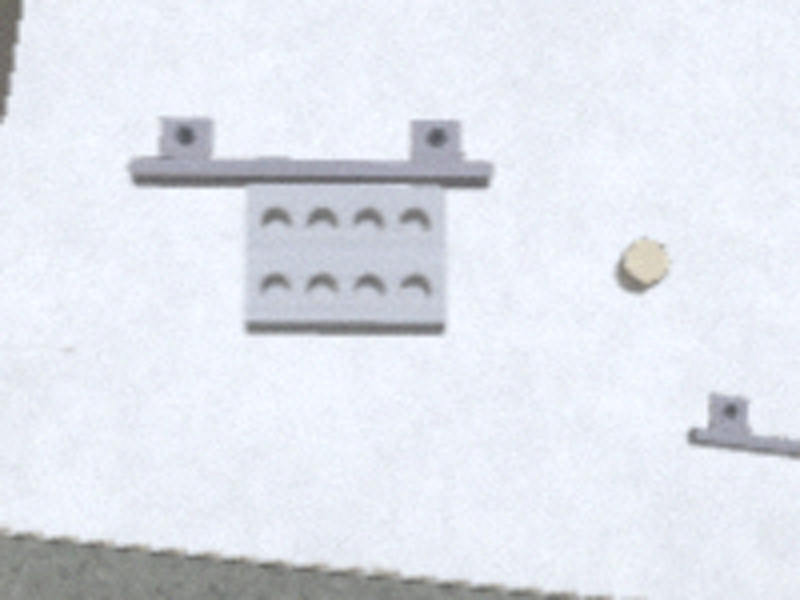

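View pics/s6c.png

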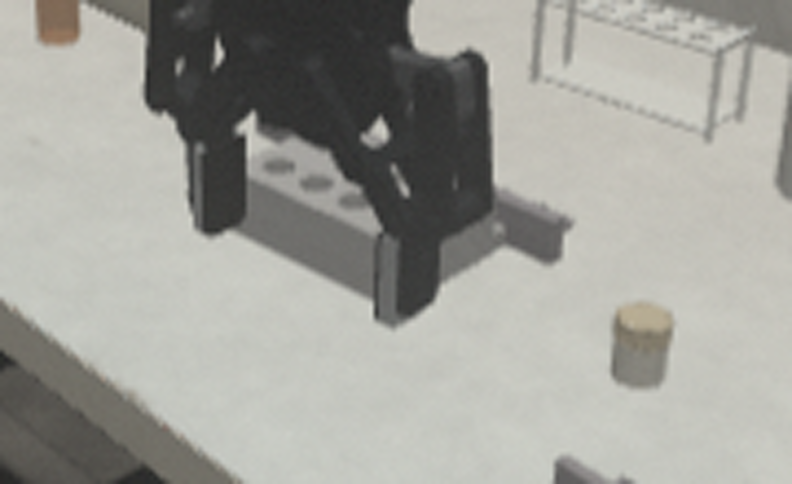

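View pics/t6.png

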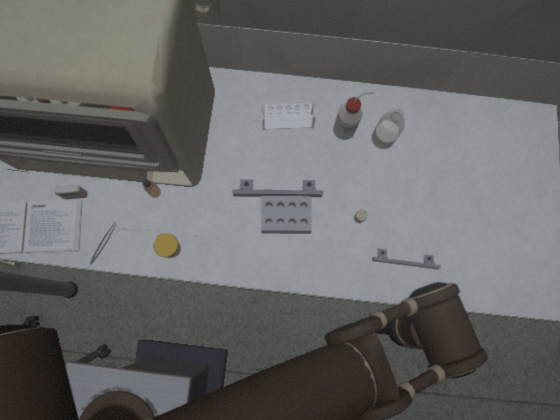

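```bash
python3 -c "
from workcell import ctrl
print(ctrl.finish_job())"
```

```text
the job is handed in; nothing more can be done
None
```

The block now lies with its toe side flush against the 240 mm fence, and I have handed the job in at about 8.5 s. The hand-in itself reports no verdict.

**What I did:** I set both open fingers against the plain back of the block and pushed it round about 60° in one arc, not corner by corner. Once it was square, I pushed it straight on until the force rose to 11 N with no further advance. Then I backed off and lifted the arm clear.

**Last checks:**
- **Flush:** From above, the body's front edge is about 12.5–13 mm short of the fence face. That puts both toe ends within about 1 mm of it, with the block about 0.2° askew.
- **Between the ends:** The block runs from about y = +39 to −88 mm in the fence frame, inside ±120 mm. It measured 127 mm long here against a true 130 mm, so these figures are good to a few millimetres.
- **Bystanders:** The cup, vial and jar show the same positions as at the start, to about 1 mm.
- **Touching:** The measured force on the tool was near zero, so the robot touches nothing.
- **Failed or uncertain:** While the arm hid the block partway through, the top-view fit was useless and I ignored it, steering by the wrist camera instead. In the last scene picture the gripper hid most of the block, so I relied on the top view alone.

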